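# Close a freeze-dried vial in the stoppering press

## Task

One of the three squat glass vials standing around the stoppering press still has its rubber stopper standing proud. Slide that vial along the worktop, upright and without lifting it, into the open-fronted nest of the press until it is fully home, then pull the lever all the way down so that the ram presses the stopper in, and let the lever come back up. Do not touch the loose stopper with the gripper, leave the two closed vials where they stand, and leave the finished vial in the nest.

Things in the scene. Friction and masses are not known exactly. Their poses are not given: they have to be found in the camera images.
- press: bench stoppering press, fixed, grey cast. Origin: on the worktop under the nest centre; +x = from the nest's open front to the column (the way the vial goes in), +y = left seen from the front, z up. Forked foot 24 mm tall: two prongs flank a white nest (outer width 116 mm, x -16 to +98 mm), column behind the nest, head above
- nest (a point): nest centre on the worktop, axes as the press: the vial's origin lies here (to 1 mm) when fully home. Nest: U-shaped, no floor but the worktop, 26 mm tall, slot 46.4 mm wide between parallel cheeks from x -8 mm to its closed back; before that two lead-in cheeks flare at 36 degrees to x -44 mm, where the mouth is about 98 mm wide
- head (a point): centre of the underside of the press's grey head, 170 mm above the worktop; axes as the press. The head overhangs the nest: a block 114 x 85 x 94 mm (x, y, z) above this point. The round pinion cover and the lever hub stand up to 25 mm proud of its front (-x) face
- ram_toe (a point): centre of the lower face of the upright steel ram (13 mm thick, round toe 18 mm across and 6 mm thick) over the nest centre; at rest 80.5 mm above the worktop; it comes down 19.2 mm per rad of the lever
- lever (a joint): the press's lever, rad: 0 = at rest, pointing 0.6 rad above level; grows as it is pulled down; 1.0 = on its end stop, 0.4 rad below level, where the ram has pressed a stopper in the nest fully home. A spring returns it to 0 when let go; 3 to 7 N on the grip pull it down
- lever_axis (a point): pivot of the lever, on the front of the head, 225 mm above the worktop; axes as the press. The lever swings about the press's x axis and points to the press's +y side (left, seen from the front): at value q its grip lies at y +160 cos(0.6 - q), z +160 sin(0.6 - q) mm from here
- lever_grip (a point): middle of the lever's black round grip (22 mm diameter, 60 mm long, along the lever), 160 mm from the lever's axis
- vial_open: glass vial to be closed: 44 mm diameter, 58 mm tall to its rim, about 80 g; its grey rubber stopper (flange 25 mm diameter, 3.5 mm thick) stands about 8 mm proud of the rim on its legs, so its top is about 69.5 mm above the vial's underside. Origin: centre of the underside; z up along its axis. Stands on the worktop 85 to 145 mm in front of the nest and 90 to 120 mm to its left or right
- stopper (a joint): how far the stopper of vial_open has gone down, m: 0 to 0.0015 at the start (proud), 0.008 = fully in, flange on the rim. It goes in under about 6 N and stays where it is left; with the vial home, the ram meets it after about 11 mm of ram travel
- vial_shut_a: a vial of the same kind whose stopper is already fully in (61.5 mm tall); bystander, standing in front of the nest on the other side from vial_open. Origin: centre of its underside
- vial_shut_b: a second closed vial, like vial_shut_a; bystander, standing on the worktop to the left of the press. Origin: centre of its underside

How it is judged:
On the way, in this order (a step that is already met when the one before it is completed fails the run):
1. the vial stands upright, fully home in the nest (within 4 mm of the nest centre, tilt under 0.06 rad), its stopper still proud (horizontal distance between vial_open and nest below 0.004 m and angle between vial_open's own z axis and vertical below 0.06 rad and value of joint stopper below 0.004 m), for 0.2 s.
2. the lever is pulled down (over 0.9 rad) and the stopper goes in with the vial home in the nest (value of joint lever above 0.9 rad and value of joint stopper above 0.0065 m and horizontal distance between vial_open and nest below 0.004 m), for 0.1 s.
At the end, for the whole second after the job is handed in: the vial stands upright and at rest in the nest (within 5 mm of its centre, tilt under 0.06 rad), its stopper is in (at least 6.5 of 8 mm), the lever is back up (under 0.15 rad), and the two closed vials are within 20 mm of where they stood (horizontal distance between vial_open and nest below 0.005 m and z of vial_open in the frame of nest below 0.003 m and angle between vial_open's own z axis and vertical below 0.06 rad and linear speed of vial_open below 0.02 m/s and value of joint stopper above 0.0065 m and value of joint lever below 0.15 rad and distance of each of vial_shut_a, vial_shut_b from where it was at the start of the episode below 0.02 m); the robot touches nothing.
It fails at once if the open vial is lifted off the worktop (more than 8 mm) (z of vial_open in the frame of nest above 0.008 m).
It fails at once if the open vial is tipped (more than 0.3 rad) (angle between vial_open's own z axis and vertical above 0.3 rad).
It fails at once if the gripper presses on the loose stopper (over 1.5 N) (contact force between any of the fingers, the arm and stopper above 1.5 N).
It fails at once if a closed vial is pushed away (more than 20 mm) or tipped (distance of any of vial_shut_a, vial_shut_b from where it was at the start of the episode above 0.02 m or angle between any of vial_shut_a, vial_shut_b's own z axis and vertical above 0.3 rad).
It also fails if it takes over 72 s, if anything falls off the work surface, if the arm or the gripper's body presses on something with over 40 N, if the wrist force passes 120 N, or if a joint passes its speed limit or range.

## Robot

A 6-joint arm with a two-finger parallel gripper is mounted at the origin on a cart in front of the work surface, level with it; the furniture and walls round the work are solid. World frame = base frame: x ahead of the robot, y to its left, z up, the work surface at z = 0. Lengths are in m, angles in rad, forces in N, time in s.
With the tool pointing down it reaches from about 0.35 to 0.975 m from the base axis. Payload 4.9 kg.
Tool frame: the origin (TCP) lies midway between the tips of the shut fingers; the grasp point (between the pads) lies 19 mm behind it; z points along the fingers, y is the line along which they close (so a half turn about z gives the same grasp; the last joint's range is limited). The gripper opens to 85 mm and grips with 20 to 120 N. Pads are 22 mm wide; open, the fingers measure 114 mm over their backs; the gripper's body (76 mm by 85 mm) begins 54 mm behind the grasp point. The pads swing forward as they close: fully open they stand 13 mm farther back than shut.
Start: joints at [1.044, 0.053, 1.613, -0, 1.476, -0.119], TCP at [0.248, 0.574, 0.231] pointing down, gripper open.
Joint ranges: [-3.01, 3.01], [-1.01, 2.22], [0.06, 2.58], [-1.02, 4.17], [0.09, 2.62], [-3.14, 3.14]. Speed limits (rad/s): [2.57, 2.57, 3.14, 3.14, 3.14, 3.14].

## Interface

Orientations are given as a rotation vector (axis times angle).
In Python, from station import ctrl, optics, job gives the robot as it stands.
- The arm moves only by the shell command python3 -m jog 'ROWS' [OPENING] [FORCE]. ROWS is JSON, a list of rows, each a list of 2 entries, a list of its own where there are three numbers: the shift along the tool's x, y, z in m, then the turn, a rotation vector about the tool's x, y, z in rad. A call has 1 to 5 rows; each row is the pose to reach, as a shift and turn from the pose commanded when the call began, along the tool's axes at that moment; what a row does not reach only later rows make up. A row lasts 1/10 s, in which the tool goes at most 50 mm and 8.59 degrees, less where a joint would pass 70% of its speed; a pose out of reach is approached as far as the arm can. A call with a gripper value outside its range is refused whole. OPENING is the opening, from 0 (shut) to 1 (fully open), set as the call begins (- or left out, the last holds). The fingers move at their own pace and stop on an object; FORCE is the grip in N (left out, the last holds). Time passes only in rows, so rows that repeat a pose let the fingers close. It gives the time, the measured TCP pose, the force, the opening and the grip force at its end, in the units of the state.
- ctrl.get_obs(): the state, without advancing time (a new reading comes with each control period).
- optics.get_image(name): name is "scene" or "top"; returns a dict with "image" (400x640x3 uint8, blue, green, red), "fx", "fy", "cx", "cy" (pixels), "D" ([k1, k2, p1, p2, k3] as OpenCV has them; the pictures are not rectified), "rvec" (rotation vector, rad) and "tvec" (3), from world to camera coordinates, as OpenCV has them. Camera axes: x right, y down, z forward; pixel columns grow to the right and rows downward; lengths in m; the calibration is good to about 2 mm. A picture is of the moment at which its call begins. There is no depth.
- job.finish_job(): hands the job in; it is judged then, once.
The state is a dict: "t": time; "q": joint angles; "dq": joint speeds; "effort": joint torques, N m; "tool_pos": TCP position; "tool_rot": TCP orientation; "contact_force": force on the tool from outside, world axes, zero at the start; "wrist_torque": the same for the moment, N m; "opening": finger opening in m; "grip_force": force on a finger pad.
Only numpy, scipy, OpenCV 4.12 (cv2) and the standard library are available. Lean on these libraries where they do the work, as an engineer would, in place of code of your own. Each camera call takes 0.05 s, during which the arm holds its last target. There are 200 camera calls.

## Working session

There is one attempt and no reset: what is moved stays moved. The work goes in short steps, Python scripts to look and compute and a shell command to move; the robot and the scene stay as the last step left them, time stands still between calls to the robot, and variables do not carry over. Pictures are saved under pics/ and viewed, at most 10 in all, crops included, and the job is handed in when it is done.

```bash
mkdir -p pics; python3 - <<'E'
from station import ctrl, optics
import cv2,pickle
o=ctrl.get_obs();print({k:o[k] for k in('t','tool_pos','tool_rot','opening','contact_force')})
for n in("scene","top"):
    d=optics.get_image(n);pickle.dump(d,open(f'{n}0.pkl','wb'));cv2.imwrite(f'pics/{n}0.png',d["image"])
    print(n,[d[k] for k in('fx','cx','cy','D','rvec','tvec')])
E
```

```text
{'t': 0.0, 'tool_pos': array([0.24757673, 0.57319064, 0.23004867]), 'tool_rot': array([-0.63605592, -3.07588666,  0.00314537]), 'opening': 0.08532176663293643, 'contact_force': array([ 0.7864417 ,  0.09449673, -0.4929573 ])}
scene [393.52806613733753, 315.69696431104654, 194.21399780171615, array([-0.02039301,  0.        ,  0.        ,  0.        ,  0.        ]), array([ 2.16102512, -1.00606911,  0.44365622]), array([-0.13728618,  0.524583  ,  0.6048487 ])]
top [498.637247697838, 319.0997368667151, 206.30297024373127, array([-0.07273029,  0.        ,  0.        ,  0.        ,  0.        ]), array([ 2.17444187, -1.81234449,  0.35869739]), array([0.1585789 , 0.62339687, 1.17493627])]
```

View pics/scene0.png

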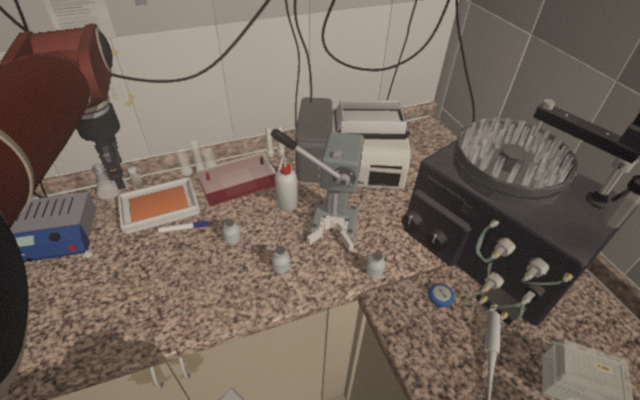

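View pics/top0.png

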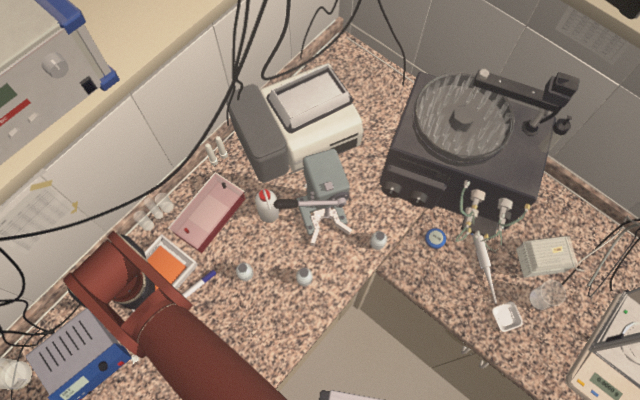

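The scene shows the press at about (340,200), with vials at (232,232), (281,260) and (376,265). In the top view they are at (245,271), (305,275) and (379,239). I'll zoom in to tell which vial is open.

```bash
python3 - <<'E'
import cv2,pickle,numpy as np
s=pickle.load(open('scene0.pkl','rb'))['image'];t=pickle.load(open('top0.pkl','rb'))['image']
a=cv2.resize(s[200:290,210:400],None,fx=4.2,fy=4.2,interpolation=cv2.INTER_CUBIC)
cv2.imwrite('pics/c1.png',a)
b=cv2.resize(t[145:295,225:400],None,fx=4,fy=4,interpolation=cv2.INTER_CUBIC)
cv2.imwrite('pics/c2.png',b)
E
```

```text
(no output)
```

View pics/c1.png

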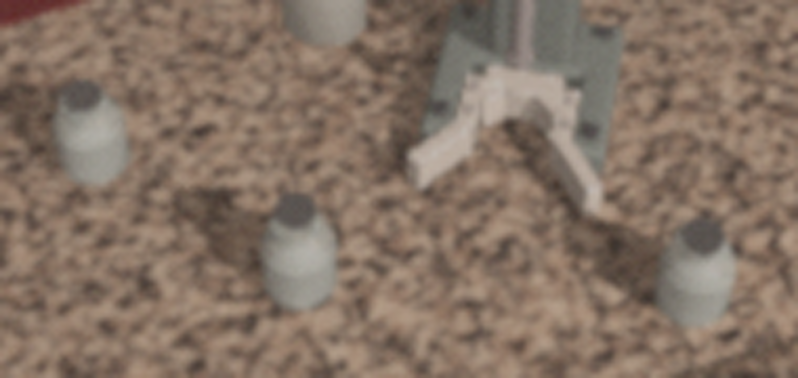

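View pics/c2.png

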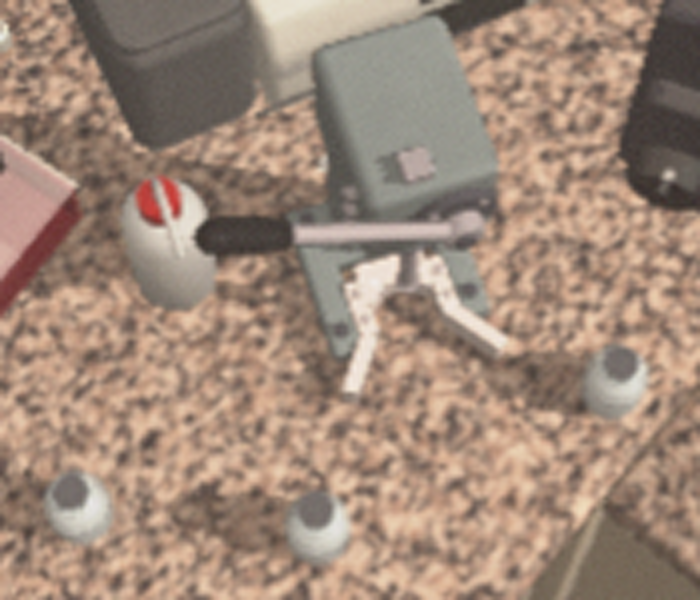

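The stoppers are dark discs and the left-front or right-front vial is the open one. The nest mouth tips are near (312,242) and (350,231) in the top view. Next I triangulate the stopper heights and the press geometry.

```bash
cat > h.py <<'E'
import cv2,pickle,numpy as np
def K(d): return np.array([[d['fx'],0,d['cx']],[0,d['fy'],d['cy']],[0,0,1.]])
def ray(d,p):
    R=cv2.Rodrigues(np.float64(d['rvec']))[0]
    n=cv2.undistortPoints(np.float64(p).reshape(-1,1,2),K(d),np.float64(d['D'])).reshape(-1,2)
    v=np.c_[n,np.ones(len(n))]@R; return -R.T@np.float64(d['tvec']).ravel(),v/np.linalg.norm(v,axis=1)[:,None]
def plane(d,p,z):
    c,v=ray(d,p); return (c+v*((z-c[2])/v[:,2])[:,None])[:,:2]
def proj(d,P): return cv2.projectPoints(np.float64(P).reshape(-1,3),np.float64(d['rvec']),np.float64(d['tvec']),K(d),np.float64(d['D']))[0].reshape(-1,2)
def tri(d1,p1,d2,p2):
    c1,v1=ray(d1,p1);c2,v2=ray(d2,p2);v1=v1[0];v2=v2[0]
    s=np.linalg.lstsq(np.c_[v1,-v2],c2-c1,rcond=None)[0]
    a,b=c1+s[0]*v1,c2+s[1]*v2; return (a+b)/2,np.linalg.norm(a-b)
def load(n): return pickle.load(open(n+'.pkl','rb'))
E
python3 - <<'E'
from h import *
s,t=load('scene0'),load('top0')
def blob(d,x,y,r=8,th=115):
    im=cv2.resize(d['image'][y-r:y+r,x-r:x+r],None,fx=8,fy=8,interpolation=cv2.INTER_CUBIC).astype(int)
    g=im.mean(2);sat=im.max(2)-im.min(2)
    m=((g<th)&(sat<28)).astype(np.uint8)
    n,l,st,c=cv2.connectedComponentsWithStats(m); 
    k=min(range(1,n),key=lambda i:np.hypot(*(c[i]-8*r))+(1e3 if st[i,4]<300 else 0))
    return (c[k]+.5)/8-.5+[x-r,y-r],st[k,4]/64
SP=[(229,222),(280,250),(377,256)];TP=[(243,267),(304,272),(379,236)]
for a,b in zip(SP,TP):
  for th in(105,120,):
    p,A=blob(s,*a,th=th);q,B=blob(t,*b,th=th);X,e=tri(s,p,t,q)
    print(th,p.round(1),A,q.round(1),B,X.round(4),round(e,4),'rad',round(np.hypot(*X[:2]),3),'top@.0695',plane(t,q,.0695).round(4),'@.0615',plane(t,q,.0615).round(4))
# press, top view
c=lambda L:[(225+x/4-.4,145+y/4-.4) for x,y in L]
H=plane(t,c([(315,50),(445,15),(497,165),(370,210)]),.264);print('head top',H.round(3),[np.linalg.norm(H[i]-H[i-1]).round(3) for i in range(4)])
im=t['image'].astype(int);g=im.min(2);sat=im.max(2)-im.min(2)
m=((g>175)&(sat<45)).astype(np.uint8);z=np.zeros_like(m);z[205:250,300:360]=m[205:250,300:360]
n,l,st,cc=cv2.connectedComponentsWithStats(z);print(st[1:],cc[1:].round(1))
print('tips z.026',plane(t,c([(342,393),(358,396),(498,352),(508,343)]),.026).round(4))
c1=lambda L:[(210+x/4.2-.4,200+y/4.2-.4) for x,y in L]
print('tips scene',plane(s,c1([(408,155),(420,168),(588,198),(602,182)]),.026).round(4))
E
```

```text
105 [226.9 222.7] 79.875 [241.  270.5] 0.453125 [0.394  0.4381 0.0658] 0.0011 rad 0.589 top@.0695 [[0.3927 0.4376]] @.0615 [[0.3945 0.4392]]
120 [227.1 223.1] 95.890625 [242.  267.5] 46.484375 [0.4001 0.4402 0.0602] 0.0066 rad 0.595 top@.0695 [[0.401  0.4371]] @.0615 [[0.4029 0.4387]]
105 [278.4 250.1] 83.609375 [305.3 266.8] 0.140625 [0.4266 0.2811 0.0611] 0.0176 rad 0.511 top@.0695 [[0.4325 0.2766]] @.0615 [[0.4346 0.2771]]
120 [278.5 250.6] 101.703125 [303.2 271.6] 55.125 [0.4185 0.2811 0.0631] 0.0049 rad 0.504 top@.0695 [[0.4191 0.2795]] @.0615 [[0.4211 0.28  ]]
105 [376.7 255.2] 78.28125 [381.4 233.2] 0.1875 [0.5586 0.097  0.0618] 0.0077 rad 0.567 top@.0695 [[0.559  0.0951]] @.0615 [[0.5619 0.0945]]
120 [375.4 256.2] 111.859375 [379.6 235.3] 44.0 [0.5545 0.0997 0.059 ] 0.0041 rad 0.563 top@.0695 [[0.5524 0.0991]] @.0615 [[0.5553 0.0985]]
head top [[0.645 0.318]
 [0.682 0.246]
 [0.591 0.2  ]
 [0.549 0.268]] [np.float64(0.108), np.float64(0.081), np.float64(0.103), np.float64(0.079)]
[[311 209  14  34 191]
 [329 209  23  23 120]] [[316.5 222.7]
 [338.4 219.6]]
tips z.026 [[0.5121 0.2793]
 [0.5119 0.2682]
 [0.5604 0.1795]
 [0.5681 0.1738]]
tips scene [[0.5148 0.2796]
 [0.5118 0.2675]
 [0.5588 0.1768]
 [0.574  0.1776]]
```

```bash
python3 - <<'E'
from h import *
s,t=load('scene0'),load('top0')
def seg(d,x,y,r=17):
    im=d['image'][y-r:y+r,x-r:x+r];im=cv2.resize(im,None,fx=4,fy=4,interpolation=cv2.INTER_CUBIC).astype(int)
    g=im.mean(2);rb=im[...,2]-im[...,0]
    m=(rb<14).astype(np.uint8);m=cv2.morphologyEx(m,cv2.MORPH_OPEN,np.ones((13,13)))
    n,l,st,c=cv2.connectedComponentsWithStats(m);k=l[4*r,4*r] or 1+np.argmax(st[1:,4]);v=(l==k)
    ink=v&(g<115); return v,ink,np.array([x-r,y-r])
def cyl(x,y,r,z): a=np.linspace(0,2*np.pi,60);return np.c_[x+r*np.cos(a),y+r*np.sin(a),np.full(60,z)]
def bb(p): return np.r_[p.min(0),p.max(0)]
tiles=[]
for nm,a,b,c in(('B',(232,232),(245,271),(.401,.439)),('L',(281,260),(305,275),(.420,.280)),('R',(376,265),(379,239),(.555,.099))):
  for d,p in((s,a),(t,b)):
    v,k,o=seg(d,*p)
    f=lambda m:((np.r_[np.argwhere(m)[:,::-1].min(0),np.argwhere(m)[:,::-1].max(0)+1]/4)-.5+np.r_[o,o]).round(1)
    print(nm,'mask',f(v),'dark',f(k) if k.any() else 0)
    for h in(.0615,.0695): 
        S=bb(proj(d,np.r_[cyl(*c,.0125,h),cyl(*c,.0125,h-.0035)]));A=bb(proj(d,np.r_[cyl(*c,.022,0),cyl(*c,.022,.04),cyl(*c,.0125,h)]))
        print('   h',h,'all',A.round(1),'flange',S.round(1))
    w=(v*120+k*135).astype(np.uint8); r=17;q=d['image'][p[1]-r:p[1]+r,p[0]-r:p[0]+r]
    tiles.append(np.vstack([cv2.resize(q,(132,132),interpolation=cv2.INTER_CUBIC),cv2.cvtColor(cv2.resize(w,(132,132)),cv2.COLOR_GRAY2BGR)]))
cv2.imwrite('pics/seg.png',np.hstack(tiles))
E
```

```text
B mask [224.2 219.5 239.2 242. ] dark [224.2 219.5 234.  226.2]
   h 0.0615 all [221.2 218.5 240.6 244.6] flange [223.8 218.5 234.1 226.9]
   h 0.0695 all [221.2 216.4 240.6 244.6] flange [223.3 216.4 233.6 224.8]
B mask [237.2 263.8 250.  274. ] dark [238.2 263.8 245.8 271. ]
   h 0.0615 all [234.5 262.1 252.9 281.9] flange [236.9 263.5 246.6 273.1]
   h 0.0695 all [234.5 262.1 252.9 281.9] flange [236.4 262.6 246.3 272.4]
L mask [273.2 257.  288.8 272. ] dark [273.2 262.8 274.  266. ]
   h 0.0615 all [271.4 246.2 290.5 273.4] flange [274.9 246.2 285.6 255.6]
   h 0.0695 all [271.4 244.1 290.5 273.4] flange [274.7 244.1 285.5 253.5]
L mask [298.  270.5 310.5 279.2] dark [299.5 270.5 307.  275.8]
   h 0.0615 all [295.  265.9 311.8 285.7] flange [298.3 267.3 308.  277. ]
   h 0.0695 all [295.  265.9 311.8 285.7] flange [298.2 266.5 307.9 276.3]
R mask [369.5 252.5 383.  276. ] dark [369.5 252.5 382.  270.8]
   h 0.0615 all [364.6 251.  384.9 278.3] flange [371.1 251.  382.1 260.5]
   h 0.0695 all [364.6 248.9 384.9 278.3] flange [371.5 248.9 382.5 258.5]
R mask [374.8 232.  383.5 240.8] dark [376. 232. 383. 239.]
   h 0.0615 all [368.9 230.2 386.6 250. ] flange [374.6 230.9 384.1 240.2]
   h 0.0695 all [368.9 229.9 386.6 250. ] flange [374.9 229.9 384.5 239.3]
```

View pics/seg.png

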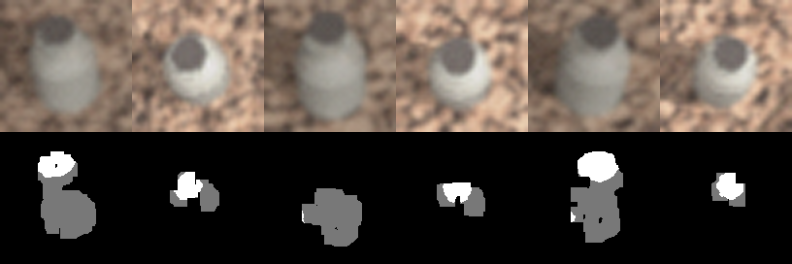

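L is the open vial. It measures about 2 px taller than its neighbours relative to prediction, and it lies in the stated region: press frame about (-0.120, +0.104). The press yaw is about 28° and the nest is near (0.575,0.245). I'll grip the vial low with the tool tilted 45° and heading along press +x, slide it to the mouth, then push it home with shut fingers.

```bash
cat > go.py <<'E'
import sys,numpy as np
from scipy.spatial.transform import Rotation as R
from station import ctrl
NEST=np.array([.575,.245,0]);YAW=np.radians(28)
PR=R.from_euler('z',YAW).as_matrix()
def w(p): return NEST+PR@np.asarray(p,float)
def pr(p): return PR.T@(np.asarray(p,float)-NEST)
def rot(tilt,yaw=0):   # tool z = tilt from down toward heading yaw (press frame, deg)
    a=np.radians(yaw)+YAW;h=np.array([np.cos(a),np.sin(a),0]);t=np.radians(tilt)
    z=h*np.sin(t)-np.array([0,0,np.cos(t)]);y=np.array([-h[1],h[0],0]);o=ctrl.get_obs()
    c=[R.from_matrix(np.c_[np.cross(s*y,z),s*y,z]) for s in(1,-1)]
    cur=R.from_rotvec(o['tool_rot']);return min(c,key=lambda r:(cur.inv()*r).magnitude())
def row(tcp,r,cur=None):
    o=ctrl.get_obs();p0,c=(o['tool_pos'],R.from_rotvec(o['tool_rot'])) if cur is None else cur
    print('shift',(c.inv().apply(tcp-p0)).round(4).tolist(),'turn',(c.inv()*r).as_rotvec().round(3).tolist())
def st():
    o=ctrl.get_obs();r=R.from_rotvec(o['tool_rot']);print('t',o['t'],'tcp world',o['tool_pos'].round(4),'press',pr(o['tool_pos']).round(4),'z',(PR.T@r.as_matrix()[:,2]).round(3),'y',(PR.T@r.as_matrix()[:,1]).round(3),'F',o['contact_force'].round(1),'open',round(o['opening'],4),'q',np.round(o['q'],2))
E
python3 - <<'E'
from go import *
st()
r=rot(45);z=r.as_matrix()[:,2];L=np.array([.420,.280,.028])
print(pr(L)); row(L+.019*z-.12*z,r)
E
```

```text
t 0.1 tcp world [0.2476 0.5733 0.2302] press [-0.135   0.4435  0.2302] z [-0.002 -0.001 -1.   ] y [ 0.781  0.624 -0.002] F [0.5 0.1 0.5] open 0.0853 q [ 1.04  0.05  1.61 -0.    1.48 -0.12]
[-0.12042537  0.10367126  0.028     ]
shift [-0.23, -0.2564, 0.1312] turn [-0.353, -0.732, -0.848]
```

```bash
R='[[-0.23,-0.256,0.131],[-0.353,-0.732,-0.848]]'; python3 -m jog '[[[-0.23,-0.256,0.06],[-0.353,-0.732,-0.848]],[[-0.23,-0.256,0.06],[-0.353,-0.732,-0.848]],[[-0.23,-0.256,0.06],[-0.353,-0.732,-0.848]],[[-0.23,-0.256,0.06],[-0.353,-0.732,-0.848]],[[-0.23,-0.256,0.06],[-0.353,-0.732,-0.848]]]' 1 20; python3 - <<'E'
from go import *
st()
r=rot(45);z=r.as_matrix()[:,2];L=np.array([.420,.280,.028])
row(L+.019*z-.12*z,r)
E
```

```text
t: 0.6
tool_pos: [0.3262, 0.3392, 0.1876]
tool_rot: [-0.202, 2.628, 0.167]
contact_force: [1.5, -1.6, 0.2]
opening: 0.0855
grip_force: 0.0
t 0.6 tcp world [0.3262 0.3392 0.1876] press [-0.1754  0.2     0.1876] z [ 0.487 -0.083 -0.87 ] y [0.308 0.948 0.082] F [ 1.5 -1.6  0.2] open 0.0855 q [ 0.78 -0.63  2.29 -0.26  1.02 -0.86]
shift [0.0267, -0.1036, 0.0768] turn [-0.125, -0.26, -0.3]
```

```bash
python3 -m jog '[[[0.027,-0.104,0.077],[-0.125,-0.26,-0.3]],[[0.027,-0.104,0.077],[-0.125,-0.26,-0.3]],[[0.027,-0.104,0.077],[-0.125,-0.26,-0.3]],[[0.027,-0.104,0.077],[-0.125,-0.26,-0.3]],[[0.027,-0.104,0.077],[-0.125,-0.26,-0.3]]]'; python3 - <<'E'
from go import *
import cv2
from station import optics
st()
r=rot(45);z=r.as_matrix()[:,2];L=np.array([.420,.280,.028])
row(L+.019*z-.12*z,r);row(L+.019*z,r)
E
```

```text
t: 1.1
tool_pos: [0.368, 0.255, 0.1637]
tool_rot: [-0.566, 2.334, 0.226]
contact_force: [0.0, 0.2, -0.3]
opening: 0.0852
grip_force: 0.0
t 1.1 tcp world [0.368  0.255  0.1637] press [-0.1781  0.106   0.1637] z [ 0.683 -0.007 -0.731] y [0.012 1.    0.002] F [ 0.   0.2 -0.3] open 0.0852 q [ 0.41 -1.01  2.58  0.07  0.82 -1.66]
shift [0.0539, -0.0026, 0.0376] turn [-0.007, -0.034, -0.011]
shift [0.0499, -0.0018, 0.1575] turn [-0.007, -0.034, -0.011]
```

```bash
python3 - <<'E'
from go import *
r=rot(25);z=r.as_matrix()[:,2];L=np.array([.420,.280,.030])
row(L+.019*z-.1*z,r);print((L+.019*z-.1*z).round(3))
E
```

```text
shift [0.0241, -0.0022, 0.0601] turn [-0.005, 0.315, -0.012]
[0.39  0.264 0.103]
```

```bash
python3 -m jog '[[[0.024,-0.002,0.03],[-0.005,0.315,-0.012]],[[0.024,-0.002,0.06],[-0.005,0.315,-0.012]],[[0.024,-0.002,0.06],[-0.005,0.315,-0.012]],[[0.024,-0.002,0.06],[-0.005,0.315,-0.012]],[[0.024,-0.002,0.06],[-0.005,0.315,-0.012]]]'; python3 - <<'E'
from go import *
import cv2,pickle
from station import optics
st()
r=rot(25);z=r.as_matrix()[:,2];L=np.array([.420,.280,.030])
row(L+.019*z,r)
d=optics.get_image('top');pickle.dump(d,open('top1.pkl','wb'));e=optics.get_image('scene');pickle.dump(e,open('scene1.pkl','wb'))
cv2.imwrite('pics/v1.png',np.vstack([cv2.resize(d['image'][180:330,200:400],(400,300)),cv2.resize(e['image'][150:300,200:400],(400,300))]))
E
```

```text
t: 1.6
tool_pos: [0.3874, 0.2659, 0.1022]
tool_rot: [-0.664, 2.634, 0.146]
contact_force: [0.4, 0.6, 0.4]
opening: 0.0856
grip_force: 0.0
t 1.6 tcp world [0.3874 0.2659 0.1022] press [-0.1558  0.1066  0.1022] z [ 0.421  0.002 -0.907] y [-0.005  1.    -0.   ] F [0.4 0.6 0.4] open 0.0856 q [ 0.43 -0.54  2.37  0.04  0.88 -1.66]
shift [-0.0016, -0.0031, 0.0994] turn [0.002, -0.001, 0.005]
```

View pics/v1.png

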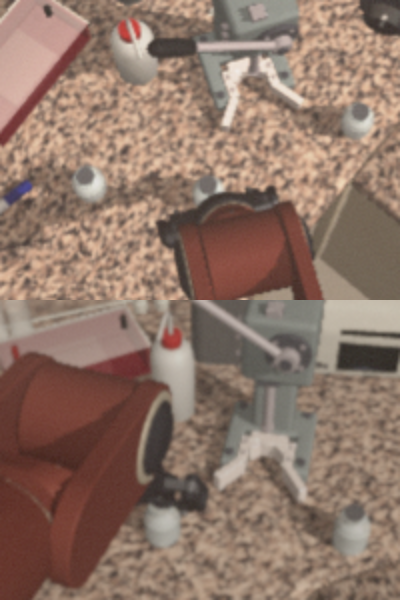

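The gripper hangs just behind and above vial L, which shows at about (207,190) in the upper half of the picture, and it is lined up. I'm descending along the tool axis.

```bash
python3 -m jog '[[[-0.001,-0.003,0.025],[0,0,0]],[[-0.001,-0.003,0.05],[0,0,0]],[[-0.001,-0.003,0.075],[0,0,0]],[[-0.001,-0.003,0.098],[0,0,0]],[[-0.001,-0.003,0.098],[0,0,0]]]' && python3 -m jog '[[[0,0,0],[0,0,0]],[[0,0,0],[0,0,0]],[[0,0,0],[0,0,0]],[[0,0,0],[0,0,0]],[[0,0,0],[0,0,0]]]' 0.4 20; python3 -m jog '[[[0,0,0],[0,0,0]],[[0,0,0],[0,0,0]],[[0,0,0],[0,0,0]],[[0,0,0],[0,0,0]],[[0,0,0],[0,0,0]]]' 0.4 20; python3 -c "
from go import *
st()"
```

```text
t: 2.2
tool_pos: [0.4249, 0.2822, 0.0124]
tool_rot: [-0.664, 2.636, 0.146]
contact_force: [-0.2, 0.3, 0.2]
opening: 0.086
grip_force: 0.0
t: 2.7
tool_pos: [0.4279, 0.2834, 0.017]
tool_rot: [-0.663, 2.63, 0.147]
contact_force: [-5.4, -3.1, 8.9]
opening: 0.0434
grip_force: 19.2
t: 3.2
tool_pos: [0.4279, 0.2834, 0.017]
tool_rot: [-0.663, 2.63, 0.147]
contact_force: [-5.8, -3.5, 9.3]
opening: 0.0432
grip_force: 19.3
t 3.2 tcp world [0.4279 0.2834 0.017 ] press [-0.1118  0.103   0.017 ] z [ 0.425  0.001 -0.905] y [-0.005  1.    -0.001] F [-5.8 -3.5  9.3] open 0.0432 q [ 0.42 -0.23  2.31  0.05  0.62 -1.67]
```

The opening is 43 mm, so the vial is held. The 11 N axial force comes from the pads swinging forward as they close. I'll ease back 4 mm, then slide sideways towards the nest axis.

```bash
python3 -m jog '[[[0,0,-0.002],[0,0,0]],[[0,0,-0.004],[0,0,0]],[[0,-0.01,-0.004],[0,0,0]],[[0,-0.02,-0.004],[0,0,0]],[[0,-0.03,-0.004],[0,0,0]]]'; python3 -c "
from go import *
st()"
```

```text
t: 3.7
tool_pos: [0.4397, 0.2555, 0.0186]
tool_rot: [-0.664, 2.632, 0.147]
contact_force: [-0.4, 0.3, -1.3]
opening: 0.0433
grip_force: 20.6
t 3.7 tcp world [0.4397 0.2555 0.0186] press [-0.1145  0.0728  0.0186] z [ 0.423  0.002 -0.906] y [-0.005  1.    -0.   ] F [-0.4  0.3 -1.3] open 0.0433 q [ 0.35 -0.24  2.32  0.1   0.63 -1.79]
```

```bash
python3 -m jog '[[[0,-0.012,0],[0,0,0]],[[0,-0.025,0],[0,0,0]],[[0,-0.037,0],[0,0,0]],[[0,-0.048,0],[0,0,0]],[[0,-0.053,0],[0,0,0]]]'; python3 -c "
from go import *
st()"
```

```text
t: 4.2
tool_pos: [0.4652, 0.2084, 0.0186]
tool_rot: [-0.662, 2.633, 0.146]
contact_force: [-0.1, 0.8, -1.5]
opening: 0.0432
grip_force: 20.6
t 4.2 tcp world [0.4652 0.2084 0.0186] press [-0.1142  0.0193  0.0186] z [ 0.423  0.001 -0.906] y [-0.004  1.    -0.   ] F [-0.1  0.8 -1.5] open 0.0432 q [ 0.21 -0.24  2.32  0.2   0.65 -1.98]
```

```bash
python3 -m jog '[[[-0.01,-0.01,0.005],[0,0,0]],[[-0.022,-0.019,0.0105],[0,0,0]],[[-0.034,-0.019,0.0165],[0,0,0]],[[-0.046,-0.019,0.0222],[0,0,0]],[[-0.056,-0.019,0.027],[0,0,0]]]'; python3 - <<'E'
from go import *
import cv2,pickle
from station import optics
st()
d=optics.get_image('top');pickle.dump(d,open('top2.pkl','wb'));e=optics.get_image('scene');pickle.dump(e,open('scene2.pkl','wb'))
cv2.imwrite('pics/v2.png',np.vstack([cv2.resize(d['image'][170:270,270:400],(390,300),interpolation=2),cv2.resize(e['image'][180:280,270:400],(390,300),interpolation=2)]))
E
```

```text
t: 4.7
tool_pos: [0.5291, 0.2222, 0.0177]
tool_rot: [-0.663, 2.633, 0.147]
contact_force: [-0.4, -0.0, -0.9]
opening: 0.0433
grip_force: 20.6
t 4.7 tcp world [0.5291 0.2222 0.0177] press [-0.0512  0.0014  0.0177] z [ 0.423  0.002 -0.906] y [-0.005  1.    -0.   ] F [-0.4 -0.  -0.9] open 0.0433 q [ 0.21 -0.06  2.17  0.2   0.63 -1.99]
```

View pics/v2.png

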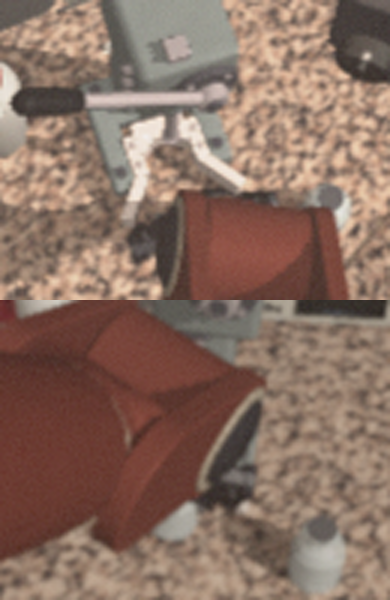

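The vial stands just before the mouth with the right cheek tip clear. I'll release it slightly and retreat along the tool axis.

```bash
python3 -m jog '[[[0,0,0],[0,0,0]],[[0,0,0],[0,0,0]],[[0,0,-0.002],[0,0,0]],[[0,0,-0.02],[0,0,0]],[[0,0,-0.045],[0,0,0]]]' 0.63 20; python3 -m jog '[[[0,0,-0.03],[0,0,0]],[[0,0,-0.06],[0,0,0]],[[0,0,-0.06],[0,0,0]],[[0,0,-0.06],[0,0,0]],[[0,0,-0.06],[0,0,0]]]' 0 20;  python3 - <<'E'
from go import *
st()
r=rot(42);row(w([-.12,0,.04]),r)
E
```

```text
t: 5.3
tool_pos: [0.5104, 0.2124, 0.0575]
tool_rot: [-0.664, 2.636, 0.147]
contact_force: [0.4, 0.3, -0.8]
opening: 0.0539
grip_force: 0.0
t: 5.8
tool_pos: [0.4888, 0.2007, 0.1115]
tool_rot: [-0.663, 2.635, 0.147]
contact_force: [-0.7, 0.2, 0.4]
opening: 0.0001
grip_force: 0.0
t 5.8 tcp world [0.4888 0.2007 0.1115] press [-0.0969  0.0014  0.1115] z [ 0.421  0.002 -0.907] y [-0.005  1.     0.   ] F [-0.7  0.2  0.4] open 0.0001 q [ 0.18 -0.36  2.23  0.17  0.86 -1.97]
shift [0.051, -0.0013, 0.0551] turn [0.003, -0.299, 0.004]
```

```bash
python3 -m jog '[[[0.045,-0.001,0],[0,-0.1,0]],[[0.051,-0.001,0.015],[0.003,-0.25,0.004]],[[0.051,-0.001,0.055],[0.003,-0.3,0.004]],[[0.051,-0.001,0.055],[0.003,-0.3,0.004]],[[0.051,-0.001,0.055],[0.003,-0.3,0.004]]]';  python3 - <<'E'
from go import *
import cv2,pickle
from station import optics
st()
r=rot(42);row(w([-.12,0,.022]),r);row(w([-.09,0,.022]),r);row(w([-.022,0,.022]),r)
d=optics.get_image('top');pickle.dump(d,open('top3.pkl','wb'));e=optics.get_image('scene');pickle.dump(e,open('scene3.pkl','wb'))
cv2.imwrite('pics/v3.png',np.vstack([cv2.resize(d['image'][170:270,270:400],(390,300),interpolation=2),cv2.resize(e['image'][180:280,270:400],(390,300),interpolation=2)]))
E
```

```text
t: 6.3
tool_pos: [0.4682, 0.189, 0.0389]
tool_rot: [-0.585, 2.352, 0.226]
contact_force: [-0.1, -1.4, 0.5]
opening: 0.0001
grip_force: 0.0
t 6.3 tcp world [0.4682 0.189  0.0389] press [-0.1206  0.0007  0.0389] z [ 0.667  0.001 -0.745] y [0.    1.    0.002] F [-0.1 -1.4  0.5] open 0.0001 q [ 0.09 -0.42  2.5   0.64  0.46 -2.46]
shift [0.0108, -0.0007, 0.013] turn [0.001, -0.003, -0.001]
shift [-0.0115, -0.0007, 0.033] turn [0.001, -0.003, -0.001]
shift [-0.0622, -0.0007, 0.0783] turn [0.001, -0.003, -0.001]
```

View pics/v3.png

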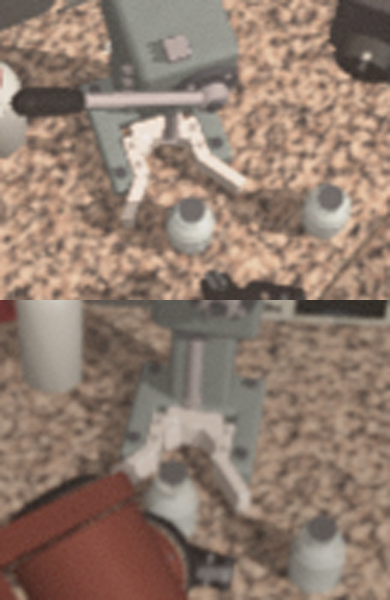

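The vial stands upright in the mouth at about (191,225) in the upper crop, roughly centred, with the fingers shut behind it. I'll push along press +x.

```bash
python3 -m jog '[[[0.011,0,0.013],[0,0,0]],[[-0.0115,-0.001,0.033],[0,0,0]],[[-0.019,-0.001,0.04],[0,0,0]],[[-0.0265,-0.001,0.0465],[0,0,0]],[[-0.034,-0.001,0.053],[0,0,0]]]';  python3 - <<'E'
from go import *
from h import *
st()
r=rot(42);row(w([-.022,0,.022]),r)
t=load('top3');p=plane(t,[(333.3,239.3)],.0695)[0];print('vial was',pr([*p,0]).round(4))
E
```

```text
t: 6.9
tool_pos: [0.5263, 0.2175, 0.0277]
tool_rot: [-0.585, 2.342, 0.224]
contact_force: [-1.4, -0.6, 1.2]
opening: 0.0003
grip_force: 0.6
t 6.9 tcp world [0.5263 0.2175 0.0277] press [-0.0559 -0.0014  0.0277] z [ 0.674 -0.001 -0.738] y [-0.     1.    -0.002] F [-1.4 -0.6  1.2] open 0.0003 q [ 0.15 -0.17  2.35  0.73  0.34 -2.53]
shift [-0.0212, 0.0014, 0.0271] turn [-0.001, 0.007, 0.002]
vial was [-0.062   0.0023  0.    ]
```

```bash
python3 -m jog '[[[0,0.001,0.006],[0,0,0]],[[-0.005,0.001,0.012],[0,0,0]],[[-0.009,0.001,0.016],[0,0,0]],[[-0.012,0.001,0.0185],[0,0,0]],[[-0.015,0.001,0.0215],[0,0,0]]]';  python3 - <<'E'
from go import *
from h import *
st()
r=rot(42);row(w([-.022,0,.022]),r)
from station import optics
d=optics.get_image('top');pickle.dump(d,open('top4.pkl','wb'));e=optics.get_image('scene')
cv2.imwrite('pics/v4.png',np.vstack([cv2.resize(d['image'][170:270,270:400],(390,300),interpolation=2),cv2.resize(e['image'][180:280,270:400],(390,300),interpolation=2)]))
E
```

```text
t: 7.4
tool_pos: [0.5476, 0.2237, 0.0184]
tool_rot: [-0.577, 2.343, 0.208]
contact_force: [-23.1, -55.4, 22.5]
opening: 0.0002
grip_force: 27.1
t 7.4 tcp world [0.5476 0.2237 0.0184] press [-0.0342 -0.006   0.0184] z [ 0.674 -0.015 -0.739] y [ 0.01   1.    -0.012] F [-23.1 -55.4  22.5] open 0.0002 q [ 0.17 -0.09  2.29  0.74  0.3  -2.53]
shift [-0.0115, 0.0061, 0.0054] turn [-0.015, 0.006, 0.0]
```

View pics/v4.png

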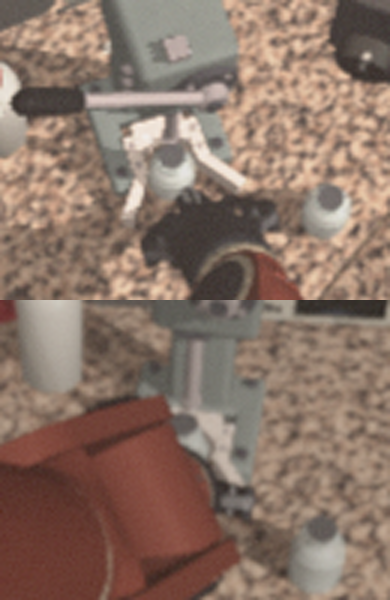

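60 N is far too much, and the sideways push shows the tool is off the vial's centre. I'm backing off and measuring the vial and nest again.

```bash
python3 -m jog '[[[0.008,0,-0.009],[0,0,0]],[[0.016,0,-0.018],[0,0,0]],[[0.024,0,-0.027],[0,0,0]],[[0.024,0,-0.027],[0,0,0]],[[0.024,0,-0.027],[0,0,0]]]';  python3 - <<'E'
from go import *
from h import *
st()
from station import optics
d=optics.get_image('top');pickle.dump(d,open('top5.pkl','wb'));e=optics.get_image('scene')
cv2.imwrite('pics/v5.png',cv2.resize(d['image'][180:260,300:370],(700,800),interpolation=2)[:600])
for n in ('top4','top5'):
  t=load(n);im=t['image'].astype(int);g=im.mean(2);sat=im.max(2)-im.min(2)
  z=np.zeros(g.shape,np.uint8);z[215:232,318:338]=((g<120)&(sat<28))[215:232,318:338]
  N,l,s,c=cv2.connectedComponentsWithStats(z);k=1+np.argmax(s[1:,4]);print(c[k],s[k],pr([*plane(t,[c[k]],.0695)[0],0]).round(4))
E
```

```text
t: 8.0
tool_pos: [0.5146, 0.2127, 0.0232]
tool_rot: [-0.584, 2.345, 0.224]
contact_force: [0.4, -0.0, 0.2]
opening: 0.0
grip_force: 0.0
t 8.0 tcp world [0.5146 0.2127 0.0232] press [-0.0685 -0.0002  0.0232] z [ 0.672 -0.001 -0.741] y [ 0.001  1.    -0.001] F [ 0.4 -0.   0.2] open 0.0 q [ 0.14 -0.2   2.38  0.74  0.34 -2.54]
[325.89090909 220.81818182] [320 218  11   7  55] [-0.0067  0.0049  0.    ]
[326.47368421 221.10526316] [320 218  12   8  57] [-0.0079  0.0037  0.    ]
```

View pics/v5.png

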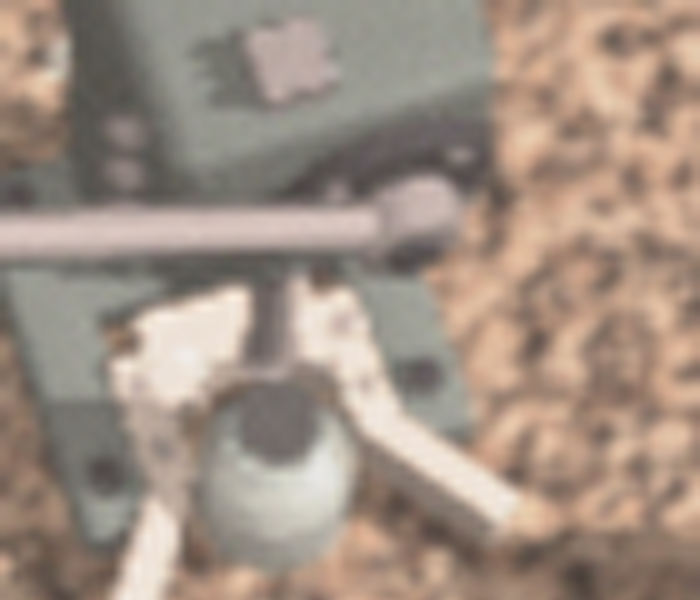

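```bash
python3 - <<'E'
from go import *
from h import *
t=load('top5')
q=lambda x,y:(300+x/10-.5,180+y/10-.5)
f=lambda n,x,y,z:print(n,pr([*plane(t,[q(x,y)],z)[0],0]).round(4))
f('toe front edge',255,383,.0805);f('toe left',212,372,.0805);f('stopper',277,425,.0695)
f('R tip outer',515,500,.026);f('R tip inner',495,515,.026);f('R throat',355,400,.026);f('L throat',190,450,.026);f('L tip in',172,585,.026);f('nest back L',125,335,.026)
f('bolt R',420,375,.024);f('bolt L',105,472,.024);f('foot front L',90,545,.024);f('foot front R',470,425,.024)
f('vial front',285,570,0.0);f('vial L',200,480,.03);f('vial R',358,465,.03)
f('hub',420,215,.225)
for n,P in(('toe c',(0,0,.0805)),('nest c',(0,0,0)),('stop',(0,0,.0695)),('throatL',(-.008,.0232,.026)),('throatR',(-.008,-.0232,.026)),('tipR',(-.044,-.049,.026)),('tipL',(-.044,.049,.026)),('footR',(-.016,-.058,.024)),('footL',(-.016,.058,.024))):
    a=proj(t,w(P))[0];print(n,((a-[300,180]+.5)*10).round())
E
```

```text
toe front edge [-0.0016  0.006   0.    ]
toe left [0.0048 0.016  0.    ]
stopper [-0.0109  0.0026  0.    ]
R tip outer [-0.0367 -0.0589  0.    ]
R tip inner [-0.0392 -0.0522  0.    ]
R throat [ 0.0044 -0.0261  0.    ]
L throat [0.0042 0.022  0.    ]
L tip in [-0.0317  0.0385  0.    ]
nest back L [0.0421 0.0289 0.    ]
bolt R [ 0.0067 -0.046   0.    ]
bolt L [0.0058 0.046  0.    ]
foot front L [-0.0132  0.0563  0.    ]
foot front R [-0.0115 -0.0545  0.    ]
vial front [-0.0288  0.0045  0.    ]
vial L [-0.0063  0.0225  0.    ]
vial R [-0.0153 -0.0203  0.    ]
hub [-0.0236 -0.0254  0.    ]
toe c [275. 371.]
nest c [268. 473.]
stop [274. 386.]
throatL [199. 491.]
throatR [359. 443.]
tipR [490. 534.]
tipL [149. 637.]
footR [487. 436.]
footL [ 87. 556.]
```

The foot corners and bolts put the nest about 5 mm farther in, at press +x. The vial is about 15 mm short and leaning on the left throat corner. I'll update the estimate, move the tool to the vial's left of centre, and push again gently.

```bash
sed -i 's/^NEST=.*/NEST=np.array([.575+.0044-.0005,.245+.0023+.0009,0])/' go.py; python3 - <<'E'
from go import *
st()
r=rot(42)
for x in(-.06,-.05,-.04,-.03):row(w([x,.004,.02]),r)
E
```

```text
Traceback (most recent call last):
  File "go.py", line 5, in <module>
    PR=R.from_euler('z',YAW).as_matrix()
                        ^^^
NameError: name 'YAW' is not defined
```

```bash
sed -i 's/^NEST=.*/&;YAW=np.radians(28)/' go.py; python3 - <<'E'
from go import *
st()
r=rot(42)
for x in(-.06,-.05,-.04,-.03):row(w([x,.004,.02]),r)
E
```

```text
t 8.1 tcp world [0.515  0.2129 0.0234] press [-0.073  -0.0011  0.0234] z [ 0.672 -0.001 -0.741] y [ 0.     1.    -0.001] F [ 0.  -0.7  0.3] open -0.0 q [ 0.14 -0.2   2.37  0.74  0.34 -2.54]
shift [-0.0073, 0.0052, 0.0112] turn [-0.001, 0.004, 0.0]
shift [-0.0147, 0.0052, 0.018] turn [-0.001, 0.004, 0.0]
shift [-0.0221, 0.0052, 0.0247] turn [-0.001, 0.004, 0.0]
shift [-0.0295, 0.0052, 0.0314] turn [-0.001, 0.004, 0.0]
```

```bash
python3 -m jog '[[[-0.001,0.005,0.005],[0,0,0]],[[-0.007,0.005,0.011],[0,0,0]],[[-0.0147,0.005,0.018],[0,0,0]],[[-0.0172,0.005,0.0202],[0,0,0]],[[-0.0197,0.005,0.0224],[0,0,0]]]'; python3 - <<'E'
from go import *
st()
print(PR.T@ctrl.get_obs()['contact_force'])
r=rot(42)
for x in(-.04,-.03):row(w([x,.004,.02]),r)
E
```

```text
t: 8.6
tool_pos: [0.5389, 0.2314, 0.0197]
tool_rot: [-0.585, 2.346, 0.225]
contact_force: [-0.7, 0.3, -0.1]
opening: 0.0002
grip_force: 0.0
t 8.6 tcp world [0.5389 0.2314 0.0197] press [-0.0432  0.004   0.0197] z [ 0.672 -0.001 -0.741] y [-0.     1.    -0.001] F [-0.7  0.3 -0.1] open 0.0002 q [ 0.18 -0.11  2.3   0.74  0.31 -2.51]
[-0.4813707   0.60993328 -0.0574555 ]
shift [-0.0025, 0.0, 0.0019] turn [-0.001, 0.003, 0.001]
shift [-0.01, 0.0, 0.0087] turn [-0.001, 0.003, 0.001]
```

```bash
python3 -m jog '[[[-0.0015,0,0.0013],[0,0,0]],[[-0.003,0,0.0026],[0,0,0]],[[-0.0045,0,0.004],[0,0,0]],[[-0.006,0,0.0052],[0,0,0]],[[-0.0075,0,0.0065],[0,0,0]]]'; python3 - <<'E'
from go import *
st()
print(PR.T@ctrl.get_obs()['contact_force'])
E
```

```text
t: 9.1
tool_pos: [0.5469, 0.2347, 0.0195]
tool_rot: [-0.583, 2.346, 0.223]
contact_force: [-1.9, -4.7, 1.6]
opening: -0.0
grip_force: 1.9
t 9.1 tcp world [0.5469 0.2347 0.0195] press [-0.0346  0.0032  0.0195] z [ 0.671 -0.002 -0.741] y [ 0.002  1.    -0.002] F [-1.9 -4.7  1.6] open -0.0 q [ 0.19 -0.08  2.28  0.73  0.3  -2.5 ]
[-3.92275622 -3.27977421  1.60824837]
```

Ten pictures have been viewed, so from here I work by numbers only. I'm measuring where the stopper is now.

```bash
cat > stp.py <<'E'
from go import *
from h import *
from station import optics
def stop(t,box=(205,240,312,345),z=.0695):
    y0,y1,x0,x1=box
    im=cv2.resize(t['image'][y0:y1,x0:x1],None,fx=4,fy=4,interpolation=2).astype(int);g=im.mean(2);sat=im.max(2)-im.min(2)
    m=((g<125)&(sat<22)).astype(np.uint8);N,l,s,c=cv2.connectedComponentsWithStats(m)
    for k in range(1,N):
        if s[k,4]>350:
            p=(c[k]+.5)/4-.5+[x0,y0];print('px',p.round(1),'bbox',(s[k,:4]/4+[x0,y0,0,0]).round(1),'A',s[k,4]/16,'press',pr([*plane(t,[p],z)[0],0]).round(4))
if __name__=='__main__':
    st()
    for n in('top3','top4','top5'): print(n);stop(load(n))
    d=optics.get_image('top');pickle.dump(d,open('top6.pkl','wb'));print('now');stop(d)
    print('expected home px',proj(d,[w([0,0,.0695])])[0].round(1))
E
python3 stp.py
```

```text
t 9.1 tcp world [0.5469 0.2347 0.0195] press [-0.0346  0.0032  0.0195] z [ 0.671 -0.002 -0.741] y [ 0.002  1.    -0.002] F [-1.9 -4.7  1.6] open -0.0 q [ 0.19 -0.08  2.28  0.73  0.3  -2.5 ]
top3
px [325.3 207.3] bbox [312.  205.   32.   11.5] A 121.5 press [ 0.0258 -0.0066  0.    ]
px [333.3 237.7] bbox [329.8 236.    8.    4. ] A 27.0625 press [-0.0628  0.0001  0.    ]
top4
px [325.8 207.2] bbox [312.  205.   32.   11.2] A 114.1875 press [ 0.0259 -0.008   0.    ]
px [326.2 221. ] bbox [320.  217.5  11.2   8. ] A 57.125 press [-0.0124  0.0033  0.    ]
px [335.1 236.6] bbox [327.8 232.5  17.2   7.5] A 83.0625 press [-0.0613 -0.0055  0.    ]
top5
px [325.4 207.3] bbox [312.  205.   32.   11.2] A 118.375 press [ 0.0259 -0.0068  0.    ]
px [326.7 221.3] bbox [320.5 217.8  11.5   8.2] A 57.125 press [-0.0136  0.0024  0.    ]
now
px [325.8 210. ] bbox [312. 205.  32.  18.] A 148.4375 press [ 0.018  -0.0055  0.    ]
px [333.1 235.9] bbox [319.2 228.5  25.8  11.5] A 123.375 press [-0.0578 -0.0011  0.    ]
expected home px [326.  216.5]
```

```bash
python3 -m jog '[[[0.003,0,-0.0027],[0,0,0]],[[0.003,0.005,-0.0027],[0,0,0]],[[0.003,0.005,-0.0027],[0,0,0]],[[0.0015,0.005,-0.0013],[0,0,0]],[[0.0,0.005,0],[0,0,0]]]'; python3 - <<'E'
from go import *
st()
print(PR.T@ctrl.get_obs()['contact_force'])
E
```

```text
t: 9.65
tool_pos: [0.5447, 0.2404, 0.02]
tool_rot: [-0.585, 2.345, 0.225]
contact_force: [-1.8, -0.6, 0.2]
opening: -0.0003
grip_force: 0.4
t 9.65 tcp world [0.5447 0.2404 0.02  ] press [-0.0339  0.0091  0.02  ] z [ 0.672 -0.    -0.741] y [-0.     1.    -0.001] F [-1.8 -0.6  0.2] open -0.0003 q [ 0.2  -0.08  2.28  0.71  0.3  -2.48]
[-1.87677809  0.31195832  0.19738051]
```

The force is now purely -x, so this line is right. I'm pushing on in small steps.

```bash
python3 -m jog '[[[-0.0008,0,0.0007],[0,0,0]],[[-0.0015,0,0.0013],[0,0,0]],[[-0.0022,0,0.002],[0,0,0]],[[-0.003,0,0.0027],[0,0,0]],[[-0.003,0,0.0027],[0,0,0]]]'; python3 - <<'E'
from go import *
st()
print(PR.T@ctrl.get_obs()['contact_force'])
E
python3 stp.py | sed -n '/now/,$p'
```

```text
t: 10.15
tool_pos: [0.5483, 0.242, 0.0199]
tool_rot: [-0.585, 2.346, 0.225]
contact_force: [0.2, 0.3, 0.8]
opening: 0.0
grip_force: 0.2
t 10.15 tcp world [0.5483 0.242  0.0199] press [-0.0299  0.0089  0.0199] z [ 0.672 -0.001 -0.741] y [ 0.     1.    -0.001] F [0.2 0.3 0.8] open 0.0 q [ 0.2  -0.07  2.27  0.71  0.29 -2.47]
[0.31417952 0.15156923 0.82337684]
now
px [325.9 209.4] bbox [312.  205.   32.   16.8] A 142.1875 press [ 0.0196 -0.0061  0.    ]
px [331.4 235.6] bbox [318.2 228.   26.8  12. ] A 153.125 press [-0.0557  0.003   0.    ]
expected home px [326.  216.5]
```

```bash
python3 -m jog '[[[-0.0008,0,0.0007],[0,0,0]],[[-0.0015,0,0.0013],[0,0,0]],[[-0.0022,0,0.002],[0,0,0]],[[-0.003,0,0.0027],[0,0,0]],[[-0.003,0,0.0027],[0,0,0]]]'; python3 - <<'E'
from go import *
st()
print(PR.T@ctrl.get_obs()['contact_force'])
E
python3 stp.py | sed -n '/now/,$p'
```

```text
t: 10.7
tool_pos: [0.5513, 0.2438, 0.0196]
tool_rot: [-0.585, 2.346, 0.225]
contact_force: [-6.8, -3.9, 5.8]
opening: 0.0003
grip_force: 4.0
t 10.7 tcp world [0.5513 0.2438 0.0196] press [-0.0264  0.0091  0.0196] z [ 0.671 -0.    -0.741] y [ 0.  1. -0.] F [-6.8 -3.9  5.8] open 0.0003 q [ 0.2  -0.06  2.26  0.71  0.29 -2.47]
[-7.82181765 -0.22263959  5.82083508]
now
px [325.7 208.9] bbox [312.  205.   32.   15.8] A 135.4375 press [ 0.0212 -0.0062  0.    ]
px [331.  235.3] bbox [316.2 227.5  28.8  12.5] A 193.3125 press [-0.0545  0.0036  0.    ]
expected home px [326.  216.5]
```

```bash
python3 -m jog '[[[-0.0008,0,0.0007],[0,0,0]],[[-0.0015,0,0.0013],[0,0,0]],[[-0.0015,0,0.0013],[0,0,0]],[[-0.0015,0,0.0013],[0,0,0]]]'; python3 - <<'E'
from go import *
st()
print(PR.T@ctrl.get_obs()['contact_force'])
E
```

```text
t: 11.15
tool_pos: [0.5519, 0.2443, 0.0191]
tool_rot: [-0.586, 2.348, 0.225]
contact_force: [-21.3, -12.8, 17.5]
opening: -0.0003
grip_force: 12.1
t 11.15 tcp world [0.5519 0.2443 0.0191] press [-0.0257  0.0092  0.0191] z [ 0.67   0.    -0.742] y [-0.  1. -0.] F [-21.3 -12.8  17.5] open -0.0003 q [ 0.21 -0.06  2.26  0.71  0.29 -2.47]
[-24.86556638  -1.31033688  17.48276965]
```

The vial is hard against the back stop: 25 N for 0.7 mm. I'm retreating, then locating the lever grip by triangulation.

```bash
python3 -m jog '[[[0.003,0,-0.0025],[0,0,0]],[[0.02,0,-0.018],[0,0,0]],[[0.037,0,-0.034],[0,0,0]],[[0.037,0,-0.06],[0,0,0]],[[0.03,0,-0.1],[0,0,0]]]'; python3 -m jog '[[[0,0,-0.03],[0,0,0]],[[0,0,-0.06],[0,0,0]],[[0,0,-0.06],[0,0,0]]]'; cat > lev.py <<'E'
from stp import *
def grip(d,b,th=75):
    y0,y1,x0,x1=b;im=cv2.resize(d['image'][y0:y1,x0:x1],None,fx=4,fy=4,interpolation=2);g=im.max(2)
    N,l,s,c=cv2.connectedComponentsWithStats((g<th).astype(np.uint8));k=1+np.argmax(s[1:,4])
    pts=np.argwhere(l==k)[:,::-1].astype(np.float32);r=cv2.minAreaRect(pts)
    return (np.array(r[0])+.5)/4-.5+[x0,y0],np.array(r[1])/4,s[k,4]/16,(c[k]+.5)/4-.5+[x0,y0]
E
python3 - <<'E'
from lev import *
st();S,T=load('scene0'),load('top0')
a=grip(S,(122,155,265,302));b=grip(T,(192,215,268,302));print(a,b)
X,e=tri(S,a[0],T,b[0]);print('grip',X.round(4),e.round(4),'press',pr(X).round(4))
d=optics.get_image('top');pickle.dump(d,open('top7.pkl','wb'));e=optics.get_image('scene');pickle.dump(e,open('scene7.pkl','wb'))
stop(d)
# axis: hub pixel
print('hub tri',[v for v in tri(S,(210+275/4.2*0+132,0+178),T,(341.8,201.5))])
E
```

```text
t: 11.65
tool_pos: [0.4719, 0.2022, 0.0708]
tool_rot: [-0.585, 2.353, 0.225]
contact_force: [-0.2, -0.1, 1.2]
opening: 0.0002
grip_force: 0.0
t: 11.95
tool_pos: [0.4412, 0.1837, 0.1257]
tool_rot: [-0.583, 2.331, 0.22]
contact_force: [0.2, 0.5, 1.3]
opening: -0.0002
grip_force: 0.0
t 11.95 tcp world [0.4412 0.1837 0.1257] press [-0.1519  0.0077  0.1257] z [ 0.682 -0.006 -0.732] y [ 0.002  1.    -0.007] F [0.2 0.5 1.3] open -0.0002 q [ 0.08 -0.79  2.55  0.42  0.72 -2.21]
(array([283.51319885, 139.0402298 ]), array([27.66474533,  9.87742138]), np.float64(227.0625), array([283.79455684, 138.95537435])) (array([285.41539764, 203.052948  ]), array([ 9.44970512, 23.16168976]), np.float64(160.3125), array([285.52977583, 203.29439571]))
grip [0.5014 0.3298 0.3136] 0.0014 press [-0.0301  0.1085  0.3136]
px [325.7 209. ] bbox [312. 205.  32.  16.] A 141.5625 press [ 0.021  -0.0061  0.    ]
hub tri [array([0.55773791, 0.21208119, 0.23639514]), np.float64(0.005703886292365509)]
```

The grip is at (0.501,0.330,0.314), and the expected height of 0.315 matches. I'll raise the tool, point it straight down above the grip, and push with the shut fingertips.

```bash
python3 - <<'E'
from go import *
r=rot(0);p=ctrl.get_obs()['tool_pos']
row(np.array([p[0],p[1],.36]),r);row(np.array([.5014,.3298,.36]),r)
E
```

```text
shift [-0.1619, -0.0005, -0.1774] turn [-0.002, 0.74, 0.0]
shift [-0.2528, 0.0993, -0.0947] turn [-0.002, 0.74, 0.0]
```

```bash
python3 -m jog '[[[-0.162,0,-0.177],[0,0.74,0]],[[-0.162,0,-0.177],[0,0.74,0]],[[-0.162,0,-0.177],[0,0.74,0]],[[-0.162,0,-0.177],[0,0.74,0]],[[-0.162,0,-0.177],[0,0.74,0]]]'; python3 - <<'E'
from go import *
st();r=rot(0);row(np.array([.43,.31,.39]),r);row(np.array([.5014,.3298,.37]),r)
E
```

```text
t: 12.55
tool_pos: [0.4418, 0.1858, 0.3592]
tool_rot: [0.759, -3.038, 0.004]
contact_force: [-0.4, -1.1, 0.1]
opening: 0.0002
grip_force: 0.0
t 12.55 tcp world [0.4418 0.1858 0.3592] press [-0.1503  0.0093  0.3592] z [-0.011 -0.    -1.   ] y [-0.001  1.    -0.   ] F [-0.4 -1.1  0.1] open 0.0002 q [ 0.24 -0.34  1.75 -0.    1.73 -1.82]
shift [-0.0476, 0.1151, -0.0314] turn [-0.0, -0.011, 0.001]
shift [-0.1202, 0.099, -0.0122] turn [-0.0, -0.011, 0.001]
```

```bash
python3 -m jog '[[[-0.03,0.04,-0.02],[0,0,0]],[[-0.07,0.08,-0.02],[0,0,0]],[[-0.12,0.099,-0.013],[0,-0.01,0]],[[-0.12,0.099,-0.013],[0,-0.01,0]],[[-0.12,0.099,-0.013],[0,-0.01,0]]]'; python3 - <<'E'
from go import *
st();r=rot(0);G=np.array([-.0301,-.0235,.225])
for q in(0,.1,.2,.3,.4,.5,.6,.7,.8,.9,1.):
    f=.6-q; print(q,end=' ');row(w(G+[0,.16*np.cos(f),.16*np.sin(f)+.0125]),r)
E
```

```text
t: 13.05
tool_pos: [0.5004, 0.3303, 0.3648]
tool_rot: [0.762, -3.045, 0.002]
contact_force: [-0.2, -0.2, -0.5]
opening: 0.0001
grip_force: 0.0
t 13.05 tcp world [0.5004 0.3303 0.3648] press [-0.0308  0.1093  0.3648] z [-0.003 -0.    -1.   ] y [-0.002  1.    -0.   ] F [-0.2 -0.2 -0.5] open 0.0001 q [ 0.46 -0.05  1.5  -0.    1.7  -1.6 ]
0 shift [-0.0008, -0.0008, 0.0369] turn [-0.0, -0.003, 0.002]
0.1 shift [-0.0009, 0.0076, 0.0505] turn [-0.0, -0.003, 0.002]
0.2 shift [-0.0009, 0.0145, 0.0649] turn [-0.0, -0.003, 0.002]
0.3 shift [-0.001, 0.02, 0.08] turn [-0.0, -0.003, 0.002]
0.4 shift [-0.001, 0.024, 0.0955] turn [-0.0, -0.003, 0.002]
0.5 shift [-0.0011, 0.0264, 0.1113] turn [-0.0, -0.003, 0.002]
0.6 shift [-0.0012, 0.0272, 0.1272] turn [-0.0, -0.003, 0.002]
0.7 shift [-0.0012, 0.0264, 0.1432] turn [-0.0, -0.003, 0.002]
0.8 shift [-0.0013, 0.024, 0.159] turn [-0.0, -0.003, 0.002]
0.9 shift [-0.0013, 0.0201, 0.1745] turn [-0.0, -0.003, 0.002]
1.0 shift [-0.0013, 0.0146, 0.1896] turn [-0.0, -0.003, 0.002]
```

```bash
python3 -m jog '[[[-0.001,0,0.025],[0,0,0]],[[-0.001,0.001,0.037],[0,0,0]],[[-0.001,0.008,0.0505],[0,0,0]],[[-0.001,0.0145,0.065],[0,0,0]],[[-0.001,0.02,0.08],[0,0,0]]]'; python3 -c "
from go import *
st();print(PR.T@ctrl.get_obs()['contact_force'])"
```

```text
t: 13.55
tool_pos: [0.4911, 0.3474, 0.291]
tool_rot: [-0.758, 3.041, 0.003]
contact_force: [-2.4, 0.7, 4.2]
opening: 0.0
grip_force: 1.7
t 13.55 tcp world [0.4911 0.3474 0.291 ] press [-0.0309  0.1288  0.291 ] z [ 0.008  0.    -1.   ] y [0. 1. 0.] F [-2.4  0.7  4.2] open 0.0 q [ 0.49 -0.04  1.6   0.    1.57 -1.57]
[-1.76798313  1.74682218  4.2104772 ]
```

```bash
python3 -m jog '[[[-0.002,0.004,0.0155],[0,0,0]],[[-0.004,0.006,0.031],[0,0,0]],[[-0.004,0.007,0.047],[0,0,0]],[[-0.004,0.006,0.063],[0,0,0]],[[-0.004,0.004,0.074],[0,0,0]]]'; python3 -c "
from go import *
st();print(PR.T@ctrl.get_obs()['contact_force'])"
```

```text
t: 14.05
tool_pos: [0.4932, 0.353, 0.2152]
tool_rot: [-0.759, 3.043, 0.004]
contact_force: [-2.1, 4.2, 4.8]
opening: -0.0
grip_force: 2.8
t 14.05 tcp world [0.4932 0.353  0.2152] press [-0.0264  0.1328  0.2152] z [ 0.006  0.001 -1.   ] y [-0.     1.     0.001] F [-2.1  4.2  4.8] open -0.0 q [ 0.5   0.02  1.68  0.    1.44 -1.56]
[0.09134308 4.72189462 4.83141634]
```

```bash
python3 -m jog '[[[0,-0.002,0.01],[0,0,0]],[[0,-0.004,0.02],[0,0,0]],[[0,-0.006,0.028],[0,0,0]],[[0,-0.007,0.034],[0,0,0]],[[0,-0.008,0.038],[0,0,0]]]'; python3 -c "
from go import *
st();print(PR.T@ctrl.get_obs()['contact_force'])"
```

```text
t: 14.55
tool_pos: [0.4978, 0.3451, 0.1783]
tool_rot: [-0.758, 3.042, 0.001]
contact_force: [-1.0, 2.2, 4.8]
opening: 0.0001
grip_force: 2.9
t 14.55 tcp world [0.4978 0.3451 0.1783] press [-0.0262  0.1236  0.1783] z [ 0.006 -0.001 -1.   ] y [ 0.001  1.    -0.001] F [-1.   2.2  4.8] open 0.0001 q [ 0.48  0.04  1.71 -0.    1.38 -1.57]
[0.2120933  2.43375962 4.82461283]
```

```bash
python3 -m jog '[[[0,-0.001,0.003],[0,0,0]],[[0,-0.001,0.006],[0,0,0]],[[0,-0.002,0.009],[0,0,0]],[[0,-0.002,0.011],[0,0,0]],[[0,-0.002,0.011],[0,0,0]]]'; python3 -c "
from go import *
st();print(PR.T@ctrl.get_obs()['contact_force'])"
```

```text
t: 15.05
tool_pos: [0.4988, 0.3446, 0.1753]
tool_rot: [-0.758, 3.041, 0.004]
contact_force: [-15.0, -2.3, 30.3]
opening: -0.0
grip_force: 15.4
t 15.05 tcp world [0.4988 0.3446 0.1753] press [-0.0255  0.1227  0.1753] z [ 0.008  0.    -1.   ] y [0. 1. 0.] F [-15.   -2.3  30.3] open -0.0 q [ 0.48  0.04  1.72  0.    1.37 -1.58]
[-14.37614041   5.00916983  30.27338699]
```

The lever is on its end stop at 30 N. I'll let it come back up under the fingers.

```bash
python3 -m jog '[[[0,0,0],[0,0,0]],[[0,0,-0.011],[0,0,0]],[[0,0.004,-0.026],[0,0,0]],[[0,0.008,-0.042],[0,0,0]],[[0,0.01,-0.058],[0,0,0]]]'; python3 -m jog '[[[0,0.002,-0.018],[0,0,0]],[[0,-0.002,-0.036],[0,0,0]],[[0,-0.006,-0.056],[0,0,0]],[[0,-0.01,-0.076],[0,0,0]],[[0,-0.015,-0.096],[0,0,0]]]'; python3 -m jog '[[[0,0,-0.03],[0,0,0]],[[0,0,-0.06],[0,0,0]],[[0.04,0,-0.07],[0,0,0]],[[0.08,0,-0.07],[0,0,0]],[[0.1,0,-0.07],[0,0,0]]]';python3 - <<'E'
from lev import *
st()
S,T=optics.get_image('scene'),optics.get_image('top');pickle.dump(T,open('top8.pkl','wb'));pickle.dump(S,open('scene8.pkl','wb'))
a=grip(S,(122,155,265,302));b=grip(T,(192,215,268,302));print(a,b);X,e=tri(S,a[0],T,b[0]);print(X,e)
print('now');stop(T,z=.0615);print('before');stop(load('top7'))
E
```

```text
t: 15.55
tool_pos: [0.4939, 0.3515, 0.2268]
tool_rot: [-0.757, 3.042, -0.003]
contact_force: [1.2, -1.5, 2.4]
opening: 0.0001
grip_force: 1.3
t: 16.05
tool_pos: [0.5, 0.3379, 0.3224]
tool_rot: [-0.758, 3.044, -0.001]
contact_force: [0.8, -1.2, 0.4]
opening: 0.0003
grip_force: 0.6
t: 16.55
tool_pos: [0.4094, 0.2907, 0.3919]
tool_rot: [-0.758, 3.043, 0.001]
contact_force: [-0.0, 0.5, 0.7]
opening: 0.0003
grip_force: 0.0
t 16.55 tcp world [0.4094 0.2907 0.3919] press [-0.1297  0.117   0.3919] z [ 0.006 -0.001 -1.   ] y [ 0.     1.    -0.001] F [-0.   0.5  0.7] open 0.0003 q [ 0.47 -0.29  1.66 -0.    1.76 -1.59]
(array([283.45936584, 138.78761101]), array([27.35506058,  9.20305157]), np.float64(216.875), array([283.67262248, 138.92038905])) (array([270.75 , 212.375]), array([4.  , 3.75]), np.float64(9.0625), array([270.31637931, 212.9887931 ]))
[0.49374306 0.34788198 0.30348293] 0.03580435423310302
now
px [316.9 214.3] bbox [312.  205.   14.8  21.8] A 203.125 press [0.0164 0.0203 0.    ]
before
px [325.7 209. ] bbox [312. 205.  32.  16.] A 141.5625 press [ 0.021  -0.0061  0.    ]
```

The lever is back up, since the scene blob matches its start position. I'll move clear and check the vial and stopper in both views.

```bash
python3 -m jog '[[[0.03,0.05,0],[0,0,0]],[[0.03,0.1,0],[0,0,0]],[[0.03,0.15,0],[0,0,0]],[[0.03,0.2,0],[0,0,0]],[[0.03,0.25,0],[0,0,0]]]' >/dev/null; python3 - <<'E'
from lev import *
st()
S,T=optics.get_image('scene'),optics.get_image('top');pickle.dump(T,open('top9.pkl','wb'));pickle.dump(S,open('scene9.pkl','wb'))
b=grip(T,(192,215,268,302));a=grip(S,(122,155,265,302));print('lever',a[0],b[0])
for k in('top7','top9','scene0','scene9'):
    d=load(k);
    for h,x in((.0695,0),(.0615,0)):
        c=proj(d,[w([.003,.003,h])])[0];print(k,h,'expect stopper px',c.round(1))
    x=int(round(c[0]));y=int(round(c[1]));g=d['image'].mean(2)[y-12:y+20,x-1:x+2].mean(1).round().astype(int);print(' column',x,'rows from',y-12,g.tolist())
for nm,bx,z in(('A',(225,248,368,392),.0615),('B',(258,282,232,256),.0615)):
    print(nm);stop(load('top0'),bx,z);stop(T,bx,z)
E
```

```text
t 17.15 tcp world [0.2701 0.4939 0.3902] press [-0.1573  0.3619  0.3902] z [ 0.006 -0.001 -1.   ] y [ 0.001  1.    -0.001] F [ 1.4  0.2 -0.1] open -0.0001 q [ 0.94 -0.14  1.54 -0.    1.74 -1.12]
lever [283.4834671 138.9198494] [285.5 203.5]
top7 0.0695 expect stopper px [324.5 215.9]
top7 0.0615 expect stopper px [324.5 216.9]
 column 324 rows from 205 [97, 88, 93, 124, 181, 184, 183, 179, 153, 116, 104, 111, 126, 112, 118, 141, 173, 176, 176, 189, 184, 171, 166, 148, 139, 134, 134, 145, 147, 169, 186, 193]
top9 0.0695 expect stopper px [324.5 215.9]
top9 0.0615 expect stopper px [324.5 216.9]
 column 324 rows from 205 [100, 91, 95, 129, 183, 188, 189, 183, 158, 122, 117, 122, 132, 116, 114, 121, 135, 163, 183, 195, 189, 176, 172, 150, 144, 139, 138, 149, 153, 174, 191, 198]
scene0 0.0695 expect stopper px [331.8 215.6]
scene0 0.0615 expect stopper px [331.6 217.8]
 column 332 rows from 206 [101, 100, 103, 103, 104, 104, 108, 115, 121, 120, 139, 163, 168, 169, 168, 164, 162, 156, 155, 155, 153, 137, 98, 74, 76, 76, 80, 81, 86, 102, 118, 117]
scene9 0.0695 expect stopper px [331.8 215.6]
scene9 0.0615 expect stopper px [331.6 217.8]
 column 332 rows from 206 [100, 102, 103, 104, 105, 104, 109, 117, 121, 115, 100, 89, 84, 85, 86, 84, 96, 117, 139, 152, 162, 166, 166, 163, 162, 157, 148, 144, 143, 144, 145, 146]
A
px [379.5 235.2] bbox [376.  231.5   7.8   8.2] A 48.625 press [-0.091  -0.1209  0.    ]
px [379.6 235.3] bbox [376.2 231.8   7.5   8. ] A 45.0625 press [-0.0912 -0.1211  0.    ]
B
px [242.  267.4] bbox [238.2 263.    8.2   9. ] A 50.9375 press [-0.0658  0.2507  0.    ]
px [242.  267.4] bbox [238.2 263.    8.2   8.8] A 49.3125 press [-0.0658  0.2508  0.    ]
```

The stopper's front edge shifted about 1 px in the top view, which matches roughly 8 mm of descent. The glass edge hasn't moved, the bystanders are where they stood, and the lever is at rest. I'm handing in.

```bash
python3 -c "
from station import job
print(job.finish_job())"
```

```text
the job is handed in; nothing more can be done
None
```

I pushed the open vial into the nest until it stopped hard, pulled the lever to its end stop to press the stopper in, let the lever return, and handed the job in; no verdict came back, but the last camera check agreed with this and the two closed vials had not moved.

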